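# Tighten the saw blade with the click wrench

### The arm

A 7-joint arm with a two-finger parallel gripper is mounted at the origin on the work surface. World frame = base frame: x ahead of the robot, y to its left, z up, the work surface at z = 0. Lengths are in m, angles in rad, forces in N, time in s.
With the tool pointing down it reaches from about 0.4 to 0.85 m from the base axis. Payload 10.4 kg.
Tool frame: the origin (TCP) lies midway between the tips of the shut fingers; the grasp point (between the pads) lies 19 mm behind it (manip.tcp_to_grasp is the distance from the TCP to the grasp point, in m); x points along the fingers, y is the direction in which the jaws open and shut, and the axes are right-handed (so a half turn about x gives the same grasp; the last joint's range is limited). The gripper opens to 85 mm and grips with 20 to 120 N. Pads are 22 mm wide; open, the fingers measure 114 mm over their backs; the gripper's body (76 mm by 85 mm) begins 54 mm behind the grasp point. The pads swing forward as they close: fully open they stand 13 mm farther back than shut.
Start: joints at [1.305, 0.332, -0.065, 1.46, 0.022, 1.35, -0.088], TCP at [0.15, -0.607, 0.231] pointing down, gripper open.
Joint ranges: [-2.6, 2.6], [-0.5, 2.12], [-1.47, 1.34], [0.16, 2.42], [-1.27, 4.41], [0.06, 2.06], [-2.6, 2.6]. Speed limits (rad/s): [2.22, 2.22, 2.79, 2.79, 3.14, 3.14, 3.14].

### API

Orientations are given as a unit quaternion [x, y, z, w].
In Python, from workcell import monitor, viewer, manip gives the robot as it stands. The module is installed in compiled form; this text tells all that it offers.
- The arm moves only by the tool send_rows, never from a script. Its arguments are lists of equal length, an entry for each row: "grip": the closure in counts, from 0 (fully open) to 255 (shut); "offset": the shift along the tool's x, y, z in mm, a list of three; "twist": the turn about the tool's x in degrees. In form: {"grip": [grip, ...], "offset": [[tx, ty, tz], ...], "twist": [twist, ...]}. A call has exactly 5 rows; each row is the pose to reach, as a shift and turn from the pose commanded when the call began, along the tool's axes at that moment; what a row does not reach only later rows make up. A row lasts 1/12 s, in which the tool goes at most 41.7 mm and 7.16 degrees, less where a joint would pass 70% of its speed; a pose out of reach is approached as far as the arm can. A call with a gripper value outside its range is refused whole. The fingers move at their own pace and stop on an object; "newtons" is the grip in N (left out, the last holds). Time passes only in rows, so rows that repeat a pose let the fingers close, or fill a call up. It gives the time, the measured TCP pose, the force and the opening at its end, in the units of the state.
- monitor.get_obs(): the state, without advancing time (a new reading comes with each control period).
- viewer.camera(name): name is "side" or "top"; returns (picture, depth): 420x560x3 uint8, blue, green, red; 420x560 float32, m along the optical axis (not along the pixel's ray), 0 where there is no reading.
- viewer.camera_model(name): a dict with "camera_matrix" (3x3 intrinsics, pixels), "R" (3x3) and "t" (3): a world point X has camera coordinates R X + t. Camera axes: x right, y down, z forward; pixel columns grow to the right and rows downward; lengths in m; the calibration is good to about 2 mm. A picture is of the moment at which its call begins. camera_model takes no time and is no camera call.
- manip.hand_in(): hands the job in, once; it reports no verdict.
Trained networks look in the newest picture that a camera, given by its name, has taken for a name from the list of things; names that differ only in an ending like _2 or _b are one class to them, and where a whole thing is asked for, a point or a joint stands for the part that bears it (a point fixed in the world has none). Each returns a list of dicts, best first, with "score" (0 to 1); they miss things now and then, are a little off and sometimes report something else, mostly with a low value. They report only what shows in the picture. A call takes as long as a camera call.
- viewer.recognise(target, camera): "box" ([left, top, width, height] in pixels, round what is visible of it).
- viewer.regions_of(target, camera): "region" (420x560 bool, what is visible of it) and "box" ([left, top, width, height] in pixels, round what is visible of it).
- viewer.spot_point(target, camera): "position" ([column, row] in pixels: a listed point, or the origin of a listed thing).
The state is a dict: "clock": time; "joint_pos": joint angles; "joint_velocities": joint speeds; "tau": joint torques, N m; "position": TCP position; "ee_rot": TCP orientation; "ft_force": force on the tool from outside, world axes, zero at the start; "torque": the same for the moment, N m; "grip_width": opening from 0.0 (shut) to 1.0 (fully open).
Only numpy, scipy, OpenCV 4.12 (cv2) and the standard library are available. Lean on these libraries where they do the work, as an engineer would, in place of code of your own. Each camera call takes 0.05 s, during which the arm holds its last target.

### The job

Slide the stand's red lock knob fully in towards the saw blade so that the blade cannot turn, then push the blue wrench handle clockwise (seen from above the blade) until its joint clicks and visibly gives. Stop as soon as it gives - do not wring the blade nut any tighter - and let go so that the handle springs straight, leaving the lock in, the nut tight and the other things on the bench undisturbed.

Things in the scene. Friction and masses are not known exactly. Their poses are not given: they have to be found in the camera images.
- stand: Heavy grey and green saw-blade stand, fixed to the bench; base plate 270 x 220 mm. Origin at bench height directly below the blade's centre, z up; its -x side is the low (downhill) side of the sloping blade.
- shield_edge (a point): Middle of the yellow front edge of a fixed clear shield, 110 x 180 x 5 mm, parallel to the blade and 180 mm above its face along the normal; it reaches from 100 mm downhill to 10 mm uphill of the blade's centre and 90 mm to each side, on two bars from behind that rise to 360 mm above the bench. A tool along the blade's normal reaches the grip in front of this edge; a gripper pointing straight down strikes the shield.
- blade: Steel saw blade, 230 mm over its 16 coarse teeth, 3 mm thick, red centre. Origin at its centre on the upper face, 145 mm above the bench. z axis: normal out of the upper face, leaning 28 degrees from vertical towards the stand's -x. It turns about z with little friction (0.5 N m) while the lock is out; with the lock in it has up to 10 degrees of play.
- washer: Brass washer, 48 mm diameter, between blade and nut; white stripe along its x axis, which lies along the blade's x axis and stays there unless the nut is wrung on past the click (above about 4.5 N m, 25 N at the grip), when the washer slips round: over-tightened.
- wrench_head: Steel head and socket of the wrench, permanently on the blade nut, turning with it about the blade's z axis. x points out along the wrench, z along the blade's normal; origin on the blade's axis 17 mm above the face. The nut runs against about 1.0 N m (5.5 N at the grip) through an unknown angle, roughly 17 to 26 degrees, then seats.
- handle: Wrench handle, hinged to the head by the breakaway joint. Origin at that joint, 32 mm from the blade's axis, 50 mm above the face; x runs along the handle to its end 178 mm away; in line with the head's x when unloaded. Starts within 35 degrees of straight downhill. Tightens clockwise seen from above the blade, from the stand's -y side towards +y.
- handle_grip (a point): Centre of the blue grip (26 mm diameter, 80 mm long, along the handle's x), 180 mm from the blade's axis, 50 mm above the face; free space below. With the nut seated, at about 13 N here the joint gives: resistance falls to about a third as the handle folds up to 0.2 rad (11 degrees), then a hard stop. Let go, it springs straight.
- lock_knob (a point): Point on the red lock knob, a 22 mm cylinder standing along the blade's normal from 6 mm below to 36 mm above the level of the blade's upper face; this point is on its axis 18 mm above the face, 190 mm from the blade's axis when out, on the stand's +y side. It slides straight towards the blade's axis.
- lock (a joint): Slide of the lock pin (m): 0 fully out, 0.024 fully in between two teeth. Friction about 4 N; it stays where it is left. Hard stop at the end.
- paint_tin: Tin, 86 mm diameter, 110 mm high, bystander.
- oil_bottle: Grey bottle, 52 mm diameter, 150 mm high, orange cap, bystander.
- push_stick: Pale wooden push stick, 240 mm long, 14 mm thick, bystander.
- try_square: Try square, dark wood stock 110 mm, steel blade 150 mm, 16 mm high, bystander.
- tape_measure: Grey tape measure, 60 x 34 x 50 mm, beside the stand, bystander.
- flange: Aluminium ring, 56 mm diameter, 10 mm thick, near the stand, bystander.
- offcut: Wood offcut, 110 x 45 x 20 mm, between stand and robot, bystander.
- screw_tray: Yellow two-part tray, 130 x 90 x 40 mm, bystander.

How it is judged:
By the outcome, as a careful person would: the job done as asked, in the order asked, and still so for the second after the job is handed in, with the robot touching nothing.
It also fails if it takes over 72 s, if anything falls off the work surface, if the arm or the gripper's body presses on something with over 40 N, if the wrist force passes 120 N, or if a joint passes its speed limit or range.

## Working session

There is one attempt and no reset: what is moved stays moved. The work goes in short steps, Python scripts to look and compute and a tool call to move; the robot and the scene stay as the last step left them, time stands still between calls to the robot, and variables do not carry over. Pictures are saved under pics/ and viewed, and the job is handed in when it is done.

Besides the shell and the picture viewer there is one more tool, called after "Emit:" in YAML: its name, and indented under it one key for each argument. send_rows: Moves the arm, as the interface text tells. Its arguments: {"type":"object","properties":{"grip":{"type":"array","items":{"type":"number"}},"offset":{"type":"array","items":{"type":"array","items":{"type":"number"}}},"twist":{"type":"array","items":{"type":"number"}},"newtons":{"type":"number"}},"required":["grip","offset","twist"]}

```bash
mkdir -p pics; ls
cat > h.py <<'E'
import numpy as np, cv2
from workcell import monitor, viewer, manip
from scipy.spatial.transform import Rotation as Ro
def ray(cam,px):
    m=viewer.camera_model(cam);K=np.array(m['camera_matrix']);R=np.array(m['R']);t=np.array(m['t'])
    d=R.T@(np.linalg.inv(K)@np.array([px[0],px[1],1.]));return -R.T@t,d
def pt(cam,px,depth): 
    c,d=ray(cam,px);return c+d*depth
def proj(cam,X):
    m=viewer.camera_model(cam);K=np.array(m['camera_matrix']);c=np.array(m['R'])@X+np.array(m['t']);u=K@c;return u[:2]/u[2]
E
python3 - <<'E'
from h import *
o=monitor.get_obs();print({k:np.round(v,3) for k,v in o.items()})
for c in ['side','top']:
    p,d=viewer.camera(c);cv2.imwrite(f'pics/a_{c}.png',p);np.save(f'{c}_d.npy',d)
    m=viewer.camera_model(c);C,dr=ray(c,(280,210));print(c,C,dr)
    for n in ['stand','shield_edge','blade','washer','wrench_head','handle','handle_grip','lock_knob']:
        r=viewer.spot_point(n,c)
        for q in r[:2]:
            u=q['position'];x=[int(round(u[1])),int(round(u[0]))]
            dd=d[min(max(x[0],0),419),min(max(x[1],0),559)]
            print(c,n,round(q['score'],2),np.round(u,1),dd,np.round(pt(c,u,dd),3))
E
```

```text
pics
{'clock': np.float64(0.0), 'joint_pos': array([ 1.305,  0.333, -0.065,  1.461,  0.022,  1.35 , -0.088]), 'joint_velocities': array([-0.001, -0.001, -0.002, -0.001,  0.001,  0.002,  0.001]), 'tau': array([ 1.0000e-03, -6.2545e+01,  5.0000e-02, -3.9161e+01,  1.6000e-02,
        1.0000e-02,  0.0000e+00]), 'position': array([ 0.15 , -0.606,  0.231]), 'ee_rot': array([-0.702, -0.086,  0.702, -0.085]), 'ft_force': array([0.376, 0.254, 0.325]), 'torque': array([-0.021, -0.04 ,  0.003]), 'grip_width': np.float64(0.997)}
side [0.76217063 0.76683778 1.02511351] [-0.17840609 -0.6599393  -0.72984275]
side stand 0.96 [225.2 254.8] 1.1310644 [0.712 0.068 0.121]
side blade 0.79 [219.1 217.5] 1.1676968 [ 0.71  -0.028  0.157]
side washer 0.91 [220.3 219.7] 1.1683288 [ 0.708 -0.023  0.153]
side wrench_head 0.58 [224.  212.2] 1.15227 [ 0.697 -0.024  0.178]
side handle 0.54 [238.4 204.4] 1.1639549 [ 0.656 -0.037  0.184]
side handle_grip 0.56 [270.4 196.8] 1.2463031 [ 0.56  -0.088  0.14 ]
side lock_knob 0.54 [254.6 273. ] 1.0623915 [0.655 0.157 0.147]
top [ 0.44196799 -0.02831163  1.0701277 ] [ 0.10
[... 227 characters left out ...]
.206]
top blade 0.71 [275.5 156.4] 0.9029547 [ 0.662 -0.036  0.186]
top blade 0.63 [276.2 141.6] 0.0 [ 0.442 -0.028  1.07 ]
top washer 0.77 [277.3 140.7] 0.88929206 [ 0.695 -0.04   0.204]
top washer 0.46 [408.5 184.5] 1.0779556 [ 0.63  -0.406  0.014]
top wrench_head 0.96 [273.6 147.3] 0.89208114 [ 0.68  -0.032  0.199]
top wrench_head 0.44 [201.2 219.2] 1.0711713 [ 0.531  0.165 -0.002]
top handle 0.59 [276.3 141.7] 0.0 [ 0.442 -0.028  1.07 ]
top handle 0.3 [142.5 173.4] 1.0256608 [0.646 0.312 0.053]
top handle_grip 0.62 [305.4 213.4] 0.9478509 [ 0.536 -0.111  0.128]
top lock_knob 0.67 [200.6 161.7] 0.9282849 [0.655 0.142 0.156]
top lock_knob 0.16 [346.9 164.5] 1.0466082 [ 0.677 -0.23   0.047]
```

View pics/a_side.png

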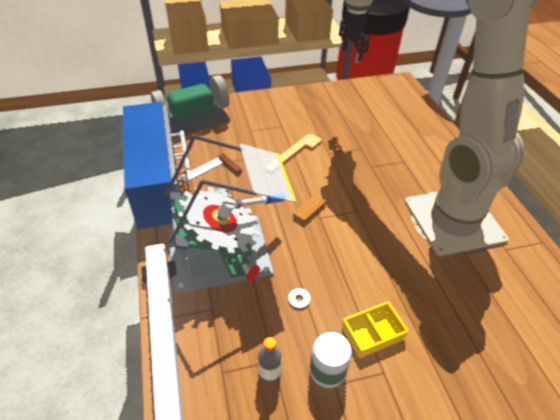

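View pics/a_top.png

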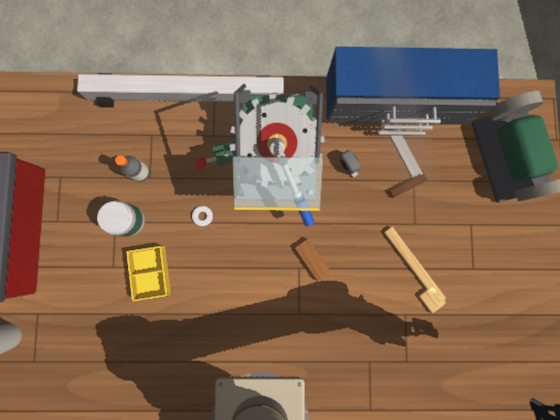

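```bash
cat >> h.py <<'E'
c28,s28=np.cos(np.radians(28)),np.sin(np.radians(28))
n0=np.array([-s28,0,c28]);d0=np.array([-c28,0,-s28]);y0=np.array([0,1.,0]);B0=np.array([0,0,.145])
def model(p):
    x,y,yaw,a=p
    r=lambda v: Ro.from_euler('z',yaw).apply(v)+np.array([x,y,0])
    h=np.cos(a)*d0+np.sin(a)*y0
    return dict(stand=r(np.zeros(3)),blade=r(B0),washer=r(B0+n0*.003),wrench_head=r(B0+.017*n0),handle=r(B0+.05*n0+.032*h),
      handle_grip=r(B0+.05*n0+.18*h),handle_end=r(B0+.05*n0+.21*h),lock_knob=r(B0+.018*n0+.19*y0),shield_edge=r(B0+.18*n0+.1*d0))
E
cat > fit.py <<'E'
from h import *
from scipy.optimize import least_squares
obs=[]
for c in ['side','top']:
    p,d=viewer.camera(c)
    for n in ['shield_edge','blade','washer','wrench_head','handle','handle_grip','lock_knob']:
        for q in viewer.spot_point(n,c)[:2]:
            if q['score']>.4: obs.append((c,n,np.array(q['position'])))
f=lambda p: np.concatenate([proj(c,model(p)[n])-u for c,n,u in obs])
s=least_squares(f,[.7,-.035,0,-.3],loss='soft_l1',f_scale=1.5)
print(s.x,np.degrees(s.x[2:]))
for c,n,u in obs: print(c,n,np.round(u,1),np.round(proj(c,model(s.x)[n])-u,1))
np.save('p.npy',s.x)
for k,v in model(s.x).items(): print(k,np.round(v,3))
for c in ['side','top']:
    p,d=viewer.camera(c)
    x0,y0_=(150,130) if c=='side' else (170,80)
    im=cv2.resize(p[y0_:y0_+170,x0:x0+200],None,fx=4,fy=3.5*8/7,interpolation=cv2.INTER_CUBIC)[:600]
    im=cv2.resize(p[y0_:y0_+150,x0:x0+200],(800,600),interpolation=cv2.INTER_CUBIC)
    for k,v in model(s.x).items():
        u=(proj(c,v)-[x0,y0_])*4; cv2.circle(im,tuple(int(i) for i in u),4,(255,0,255),1)
        cv2.putText(im,k[:9],tuple(int(i)+5 for i in u),0,.4,(255,0,255),1)
    cv2.imwrite(f'pics/b_{c}.png',im)
E
python3 fit.py
```

```text
[ 0.70948629 -0.03985738 -0.03131385 -0.44358376] [ -1.79415166 -25.41547703]
side shield_edge [286.7 178.2] [-2.4 -1. ]
side blade [216.8 214.8] [2.3 2.4]
side washer [221.4 219.8] [-1.9 -3.3]
side washer [273.5 199.8] [-54.   16.7]
side wrench_head [220.2 217.9] [ 1.4 -5. ]
side wrench_head [222.3 214.8] [-0.7 -1.9]
side handle [236.4 200.4] [-0.2  2.5]
side handle [300.8 299.9] [-64.6 -97. ]
side handle_grip [272.4 197.3] [ 2.7 -0.7]
side lock_knob [218.3 216.8] [13.8 54.7]
top shield_edge [274.7 207.2] [-0.2 -0.5]
top shield_edge [274.8 144.7] [-0.3 62. ]
top blade [273.8 139.5] [3.1 2.1]
top washer [276.3 143.2] [ 0.6 -1.4]
top wrench_head [278.4 142.9] [-1.6  0.2]
top handle_grip [304.9 211.2] [0.5 1.1]
top lock_knob [201.4 160.8] [ -4.2 -21. ]
stand [ 0.709 -0.04   0.   ]
blade [ 0.709 -0.04   0.145]
washer [ 0.708 -0.04   0.148]
wrench_head [ 0.702 -0.04   0.16 ]
handle [ 0.66  -0.052  0.176]
handle_grip [ 0.54  -0.112  0.113]
handle_end [ 0.516 -0.124  0.1  ]
lock_knob [0.707 0.15  0.161]
shield_edge [ 0.537 -0.034  0.257]
```

View pics/b_side.png

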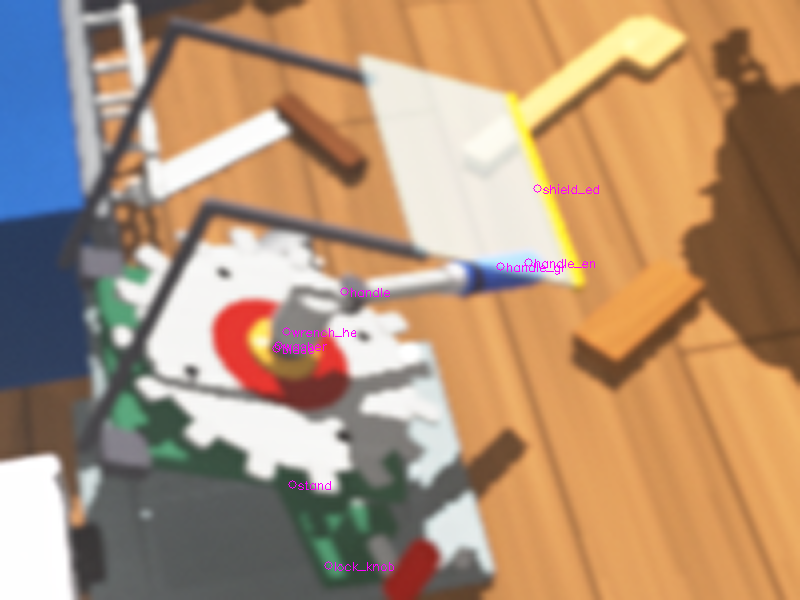

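View pics/b_top.png

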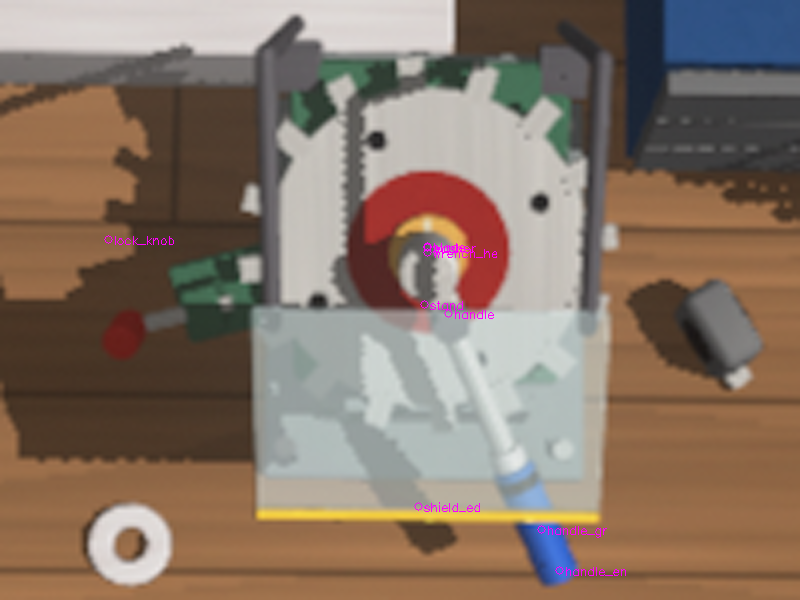

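```bash
cat > fit2.py <<'E'
from h import *
import h
from scipy.optimize import least_squares
def model(p):
    x,y,yaw,a,b=p
    r=lambda v: Ro.from_euler('z',yaw).apply(v)+np.array([x,y,0])
    hh=np.cos(a)*d0+np.sin(a)*y0; k=np.cos(b)*y0+np.sin(b)*d0
    m=h.model(p[:4]); m['lock_knob']=r(B0+.018*n0+.19*k)
    m['knob_top']=r(B0+.036*n0+.19*k); m['knob_bot']=r(B0-.006*n0+.19*k)
    m['eL']=r(B0+.18*n0+.1*d0+.09*y0);m['eR']=r(B0+.18*n0+.1*d0-.09*y0)
    return m
obs=[('side','eR',(278,153.75)),('side','eL',(295,201)),('top','eL',(234.3,208.9)),('top','eR',(320,209.2)),
('side','lock_knob',(252.5,272.5)),('top','lock_knob',(201.3,162.5))]
import sys
for c in ['side','top']:
    p,d=viewer.camera(c)
    for n in ['shield_edge','blade','washer','wrench_head','handle','handle_grip','lock_knob']:
        for q in viewer.spot_point(n,c)[:1]:
            if q['score']>.4: obs.append((c,n,np.array(q['position'])))
f=lambda p: np.concatenate([proj(c,model(p)[n])-u for c,n,u in obs])
s=least_squares(f,[.7,-.035,0,-.3,.3],loss='soft_l1',f_scale=1.)
print(s.x,np.degrees(s.x[2:]))
for c,n,u in obs: print(c,n,np.round(u,1),np.round(proj(c,model(s.x)[n])-u,1))
np.save('p.npy',s.x)
for k,v in model(s.x).items(): print(k,np.round(v,3))
for c in ['side','top']:
    p,d=viewer.camera(c)
    x0,y0_=(150,140) if c=='side' else (170,80)
    im=cv2.resize(p[y0_:y0_+150,x0:x0+200],(800,600),interpolation=cv2.INTER_CUBIC)
    for k,v in model(s.x).items():
        u=(proj(c,v)-[x0,y0_])*4; cv2.circle(im,tuple(int(i) for i in u),4,(255,0,255),1)
    cv2.imwrite(f'pics/c_{c}.png',im)
E
python3 fit2.py
```

```text
[ 0.70595045 -0.04015619 -0.01248138 -0.43050282  0.26169648] [ -0.71513028 -24.66599459  14.994104  ]
side eR [278.  153.8] [-0.8 -0.2]
side eL [295 201] [-0.7  0.2]
top eL [234.3 208.9] [-1.1 -1.4]
top eR [320.  209.2] [-1.   0.1]
side lock_knob [252.5 272.5] [ 0.6 -1.5]
top lock_knob [201.3 162.5] [-0.3  0.4]
side shield_edge [286.8 178.7] [-1.5 -2.6]
side blade [217.7 221.9] [ 2.7 -5. ]
side washer [218.3 220.9] [ 2.5 -4.7]
side wrench_head [223.5 212.6] [-0.5 -0. ]
side handle [236.9 203.1] [ 0.5 -0.7]
side handle_grip [275.3 195.3] [0.7 1. ]
side lock_knob [256.2 273.2] [-3.1 -2.2]
top shield_edge [275.8 209.2] [ 0.4 -0.8]
top blade [277.6 142. ] [-0.6  1. ]
top washer [278.8 143.7] [-1.8 -0.4]
top wrench_head [277.1 142.9] [-0.1  1.6]
top handle_grip [305.4 214.8] [ 0.5 -1.2]
top lock_knob [202.6 162.6] [-1.6  0.3]
stand [ 0.706 -0.04   0.   ]
blade [ 0.706 -0.04   0.145]
washer [ 0.705 -0.04   0.148]
wrench_head [ 0.698 -0.04   0.16 ]
handle [ 0.657 -0.053  0.175]
handle_grip [ 0.537 -0.113  0.112]
handle_end [ 0.513 -0.125  0.1  ]
lock_knob [0.656 0.144 0.138]
shield_edge [ 0.533 -0.038  0.257]
knob_top [0.648 0.144 0.154]
knob_bot [0.668 0.144 0.117]
eL [0.534 0.052 0.257]
eR [ 0.532 -0.128  0.257]
```

View pics/c_side.png

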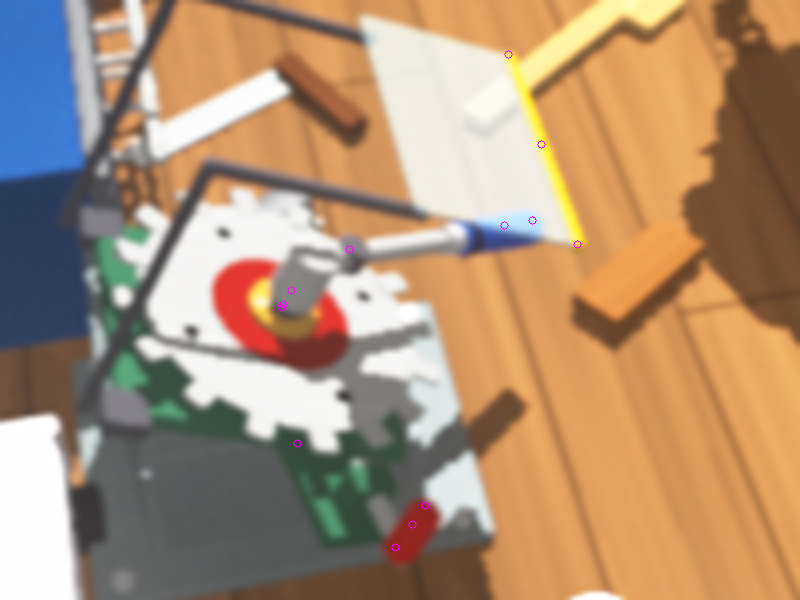

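View pics/c_top.png

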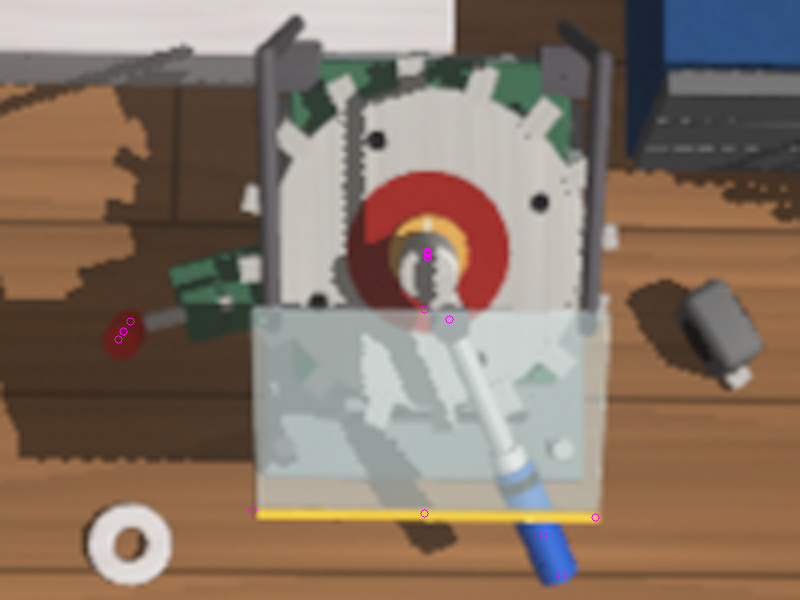

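Run:
```python
from h import *
o=monitor.get_obs();R=Ro.from_quat(o['ee_rot']).as_matrix();print(np.round(R,3),o['position'],o['clock'],manip.tcp_to_grasp)
print(proj('side',o['position']),proj('top',o['position']))
p,d=viewer.camera('side')
im=cv2.resize(p[0:150,300:500],(800,600),interpolation=cv2.INTER_CUBIC);cv2.imwrite('pics/d.png',im)
k=np.array([0,1.,0])*np.cos(.2617)+np.sin(.2617)*d0
print(Ro.from_euler('z',-.0125).apply(k))
```

```text
[[ 0.     0.24  -0.971]
 [-0.    -0.971 -0.24 ]
 [-1.     0.    -0.   ]] [ 0.15025446 -0.60671247  0.23134951] 2.7 0.0187
[349.73779517  58.60296743] [547.57017186 394.35276448]
[-0.21634696  0.96873149 -0.12146311]
```

View pics/d.png

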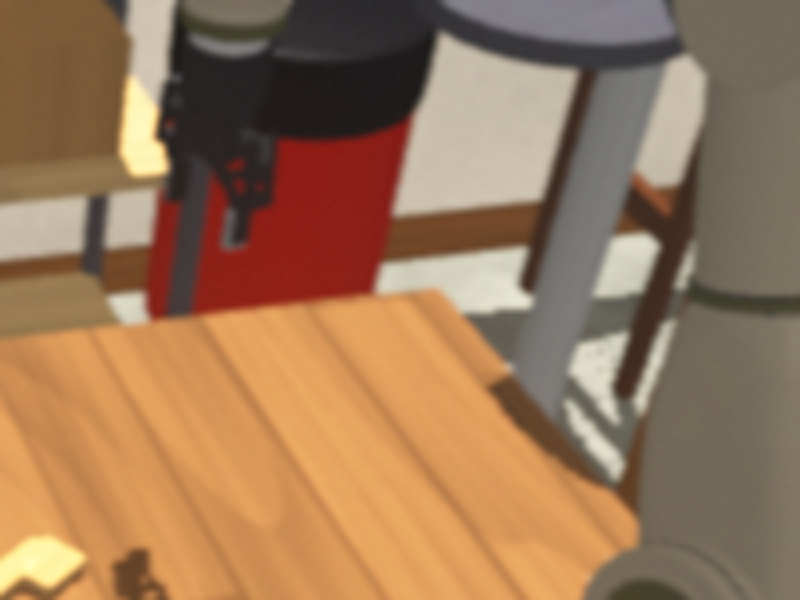

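Emit:
send_rows:
  grip: [255,255,255,255,255]
  offset:
    - [-40,0,0]
    - [-80,0,0]
    - [-120,0,0]
    - [-160,0,0]
    - [-200,0,0]
  twist: [0,0,0,0,0]
  newtons: 40

```text
clock: 3.17
position: [0.1501, -0.6062, 0.4336]
ee_rot: [0.702, 0.085, -0.702, 0.086]
ft_force: [-0.1, -0.6, -0.5]
grip_width: 0.297
```

Emit:
send_rows:
  grip: [255,255,255,255,255]
  offset:
    - [0,-28,-29]
    - [0,-56,-58]
    - [0,-84,-87]
    - [0,-112,-116]
    - [0,-140,-145]
  twist: [0,0,0,0,0]

```text
clock: 3.58
position: [0.2581, -0.4341, 0.4314]
ee_rot: [0.702, 0.085, -0.702, 0.086]
ft_force: [-0.4, -1.0, 0.6]
grip_width: -0.002
```

Emit:
send_rows:
  grip: [255,255,255,255,255]
  offset:
    - [0,-28,-29]
    - [0,-56,-58]
    - [0,-84,-87]
    - [0,-112,-116]
    - [0,-140,-145]
  twist: [0,0,0,0,0]

```text
clock: 4.0
position: [0.365, -0.2632, 0.4316]
ee_rot: [0.702, 0.085, -0.702, 0.086]
ft_force: [1.8, -1.5, 0.1]
grip_width: 0.002
```

Emit:
send_rows:
  grip: [255,255,255,255,255]
  offset:
    - [0,-28,-29]
    - [0,-56,-58]
    - [0,-84,-87]
    - [0,-112,-116]
    - [0,-140,-145]
  twist: [0,0,0,0,0]

```text
clock: 4.42
position: [0.4721, -0.0925, 0.4317]
ee_rot: [0.702, 0.085, -0.702, 0.086]
ft_force: [1.1, -0.5, -0.1]
grip_width: -0.002
```

Emit:
send_rows:
  grip: [255,255,255,255,255]
  offset:
    - [0,-28,-29]
    - [0,-56,-58]
    - [0,-84,-87]
    - [0,-112,-116]
    - [0,-140,-145]
  twist: [0,0,0,0,0]

```text
clock: 4.83
position: [0.5795, 0.0778, 0.4315]
ee_rot: [0.702, 0.085, -0.702, 0.085]
ft_force: [-0.1, -1.6, -0.1]
grip_width: -0.001
```

Emit:
send_rows:
  grip: [255,255,255,255,255]
  offset:
    - [0,-28,-29]
    - [0,-56,-58]
    - [0,-85,-87]
    - [0,-89,-92]
    - [0,-89,-92]
  twist: [0,0,0,0,0]

```text
clock: 5.25
position: [0.6467, 0.1887, 0.4288]
ee_rot: [-0.7, -0.088, 0.703, -0.087]
ft_force: [-0.2, -0.5, 0.1]
grip_width: -0.0
```

Emit:
send_rows:
  grip: [255,255,255,255,255]
  offset:
    - [40,0,0]
    - [80,0,0]
    - [120,0,0]
    - [160,0,0]
    - [200,0,0]
  twist: [0,0,0,0,0]

```text
clock: 5.67
position: [0.6464, 0.1827, 0.2304]
ee_rot: [0.703, 0.084, -0.701, 0.085]
ft_force: [0.1, 0.5, 0.0]
grip_width: 0.0
```

```bash
cat > look.py <<'E'
from h import *
import sys
tag=sys.argv[1];o=monitor.get_obs();print(o['clock'],np.round(o['position'],4),np.round(o['ft_force'],2))
ims=[]
for c,x0,y0_ in [('side',*map(int,sys.argv[2:4])),('top',*map(int,sys.argv[4:6]))]:
    p,d=viewer.camera(c)
    im=cv2.resize(p[y0_:y0_+150,x0:x0+100],(400,600),interpolation=cv2.INTER_CUBIC)
    u=(proj(c,o['position'])-[x0,y0_])*4;cv2.circle(im,tuple(int(i) for i in u),4,(255,0,255),1)
    ims.append(im)
cv2.imwrite(f'pics/{tag}.png',np.hstack(ims))
E
python3 look.py e1 200 170 160 80
```

```text
5.6667 [0.6464 0.1827 0.2304] [0.06 0.46 0.  ]
```

View pics/e1.png

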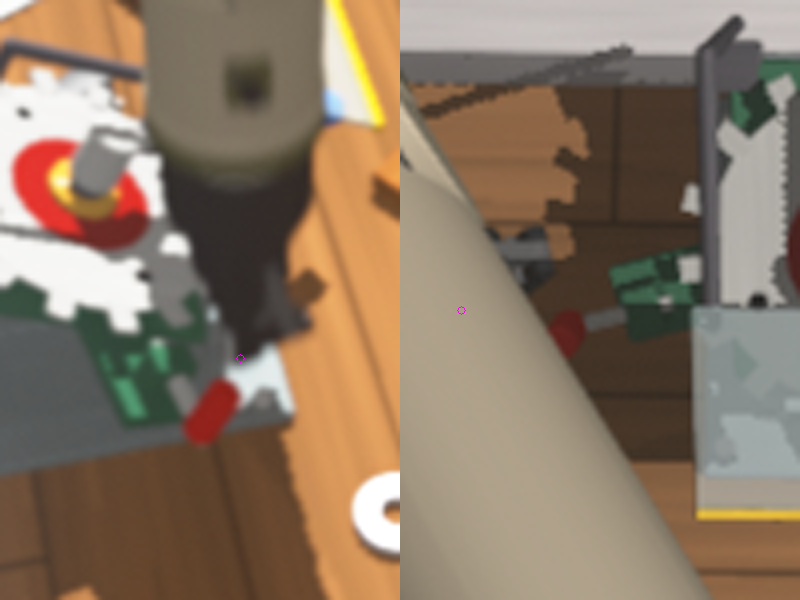

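Emit:
send_rows:
  grip: [255,255,255,255,255]
  offset:
    - [40,0,0]
    - [80,0,0]
    - [101,0,0]
    - [101,0,0]
    - [101,0,0]
  twist: [0,0,0,0,0]

```text
clock: 6.18
position: [0.6475, 0.1843, 0.1327]
ee_rot: [0.702, 0.085, -0.701, 0.085]
ft_force: [-0.0, 0.8, 0.8]
grip_width: -0.002
```

```bash
python3 look.py e2 200 170 160 80
```

```text
6.1833 [0.6475 0.1843 0.1327] [-0.05  0.85  0.79]
```

View pics/e2.png

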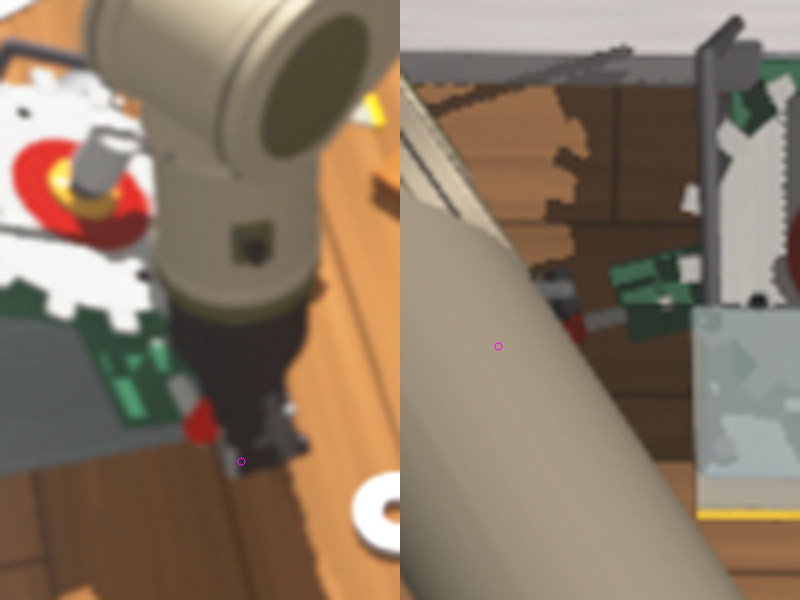

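Emit:
send_rows:
  grip: [255,255,255,255,255]
  offset:
    - [0,4,0]
    - [-1,8,0]
    - [-1,12,0]
    - [-2,16,0]
    - [-2,20,0]
  twist: [0,0,0,0,0]

```text
clock: 6.7
position: [0.6515, 0.1662, 0.1331]
ee_rot: [0.702, 0.086, -0.702, 0.085]
ft_force: [-0.4, 4.3, 3.3]
grip_width: 0.0
```

Emit:
send_rows:
  grip: [255,255,255,255,255]
  offset:
    - [0,2,0]
    - [0,4,0]
    - [-1,6,0]
    - [-1,8,0]
    - [-1,10,0]
  twist: [0,0,0,0,0]

```text
clock: 7.12
position: [0.6539, 0.156, 0.1336]
ee_rot: [0.702, 0.086, -0.702, 0.086]
ft_force: [0.3, 4.8, 4.5]
grip_width: -0.002
```

Emit:
send_rows:
  grip: [255,255,255,255,255]
  offset:
    - [0,2,0]
    - [-1,4,0]
    - [-1,5,0]
    - [-1,6,0]
    - [-1,7,0]
  twist: [0,0,0,0,0]

```text
clock: 7.53
position: [0.6555, 0.1489, 0.1342]
ee_rot: [-0.702, -0.086, 0.702, -0.086]
ft_force: [1.8, 4.7, 1.5]
grip_width: -0.003
```

```bash
python3 look.py e3 200 170 160 80
```

```text
7.5333 [0.6555 0.1489 0.1342] [1.77 4.68 1.54]
```

View pics/e3.png

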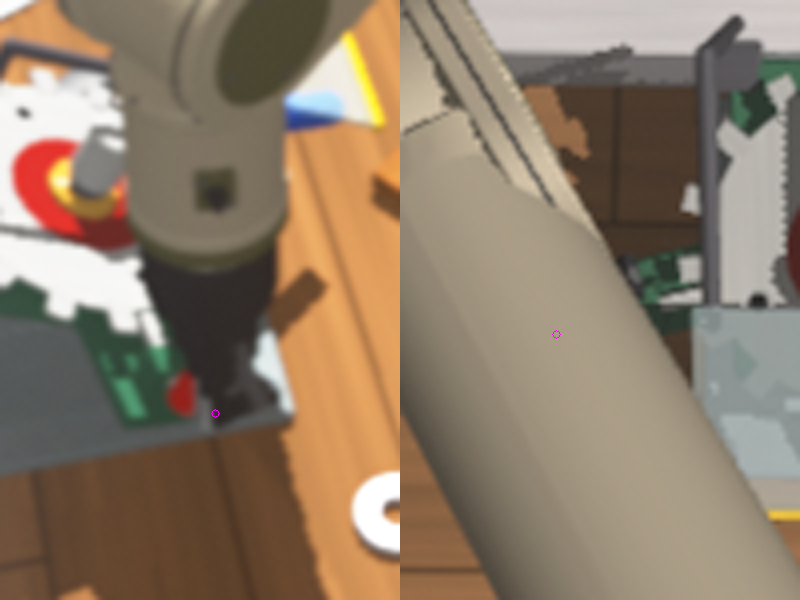

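Emit:
send_rows:
  grip: [255,255,255,255,255]
  offset:
    - [0,1,0]
    - [0,2,0]
    - [0,3,0]
    - [-1,4,0]
    - [-1,4,0]
  twist: [0,0,0,0,0]

```text
clock: 8.05
position: [0.6557, 0.1473, 0.1348]
ee_rot: [-0.702, -0.087, 0.702, -0.085]
ft_force: [1.9, 10.9, -3.8]
grip_width: -0.001
```

Emit:
send_rows:
  grip: [255,255,255,255,255]
  offset:
    - [0,1,0]
    - [0,2,0]
    - [0,3,0]
    - [0,3,0]
    - [0,3,0]
  twist: [0,0,0,0,0]

```text
clock: 8.47
position: [0.6557, 0.1471, 0.1348]
ee_rot: [-0.701, -0.089, 0.702, -0.085]
ft_force: [0.3, 17.6, -3.8]
grip_width: -0.006
```

Emit:
send_rows:
  grip: [255,255,255,255,255]
  offset:
    - [0,-15,0]
    - [0,-30,0]
    - [-40,-35,0]
    - [-80,-35,0]
    - [-120,-35,0]
  twist: [0,0,0,0,0]

```text
clock: 8.88
position: [0.6477, 0.1763, 0.2562]
ee_rot: [-0.701, -0.085, 0.703, -0.086]
ft_force: [0.8, 0.5, 0.1]
grip_width: -0.008
```

Emit:
send_rows:
  grip: [255,255,255,255,255]
  offset:
    - [-40,0,0]
    - [-80,0,0]
    - [-120,0,0]
    - [-160,0,0]
    - [-180,10,20]
  twist: [0,0,0,0,0]

```text
clock: 9.3
position: [0.6322, 0.1637, 0.4386]
ee_rot: [0.703, 0.087, -0.701, 0.086]
ft_force: [-1.2, -0.3, -0.7]
grip_width: -0.004
```

Emit:
send_rows:
  grip: [200,150,100,50,0]
  offset:
    - [0,20,30]
    - [0,42,60]
    - [0,64,90]
    - [0,86,120]
    - [0,108,150]
  twist: [-6,-13,-20,-27,-34]

```text
clock: 9.72
position: [0.5146, 0.0238, 0.435]
ee_rot: [-0.649, -0.28, 0.65, -0.281]
ft_force: [-0.5, -1.4, 0.2]
grip_width: 0.707
```

Emit:
send_rows:
  grip: [0,0,0,0,0]
  offset:
    - [0,18,36]
    - [0,36,72]
    - [0,54,108]
    - [0,72,144]
    - [0,90,180]
  twist: [-7,-14,-21,-28,-35]

```text
clock: 10.13
position: [0.465, -0.141, 0.4356]
ee_rot: [-0.555, -0.437, 0.556, -0.437]
ft_force: [1.4, -0.8, -0.8]
grip_width: 0.998
```

```bash
cat > look2.py <<'E'
from h import *
import sys
tag=sys.argv[1];o=monitor.get_obs();print(o['clock'],np.round(o['position'],4),np.round(o['ft_force'],2),np.round(Ro.from_quat(o['ee_rot']).as_matrix(),3))
for c,x0,y0_ in [('side',150,140),('top',170,80)]:
    p,d=viewer.camera(c)
    im=cv2.resize(p[y0_:y0_+150,x0:x0+200],(800,600),interpolation=cv2.INTER_CUBIC)
    u=(proj(c,o['position'])-[x0,y0_])*4;cv2.circle(im,tuple(int(i) for i in u),4,(255,0,255),1)
    cv2.imwrite(f'pics/{tag}_{c}.png',im)
    for n in ['lock_knob','handle_grip']:
        for q in viewer.spot_point(n,c)[:1]:print(c,n,q)
E
python3 look2.py f1; sed -i 's/\[cod\]//' fit2.py
```

```text
10.1333 [ 0.465  -0.141   0.4356] [ 1.35 -0.79 -0.78] [[-0.001  0.972 -0.236]
 [-0.002 -0.236 -0.972]
 [-1.    -0.     0.002]]
side lock_knob {'position': [250.5, 267.3], 'score': 0.44}
side handle_grip {'position': [274.3, 197.3], 'score': 0.74}
top lock_knob {'position': [214.7, 159.2], 'score': 0.47}
top handle_grip {'position': [308.0, 212.4], 'score': 0.52}
```

View pics/f1_side.png

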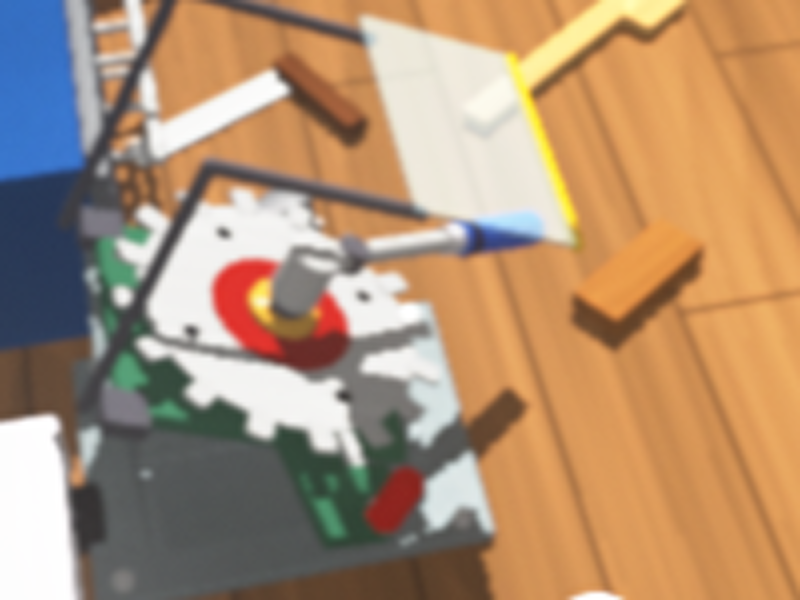

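View pics/f1_top.png

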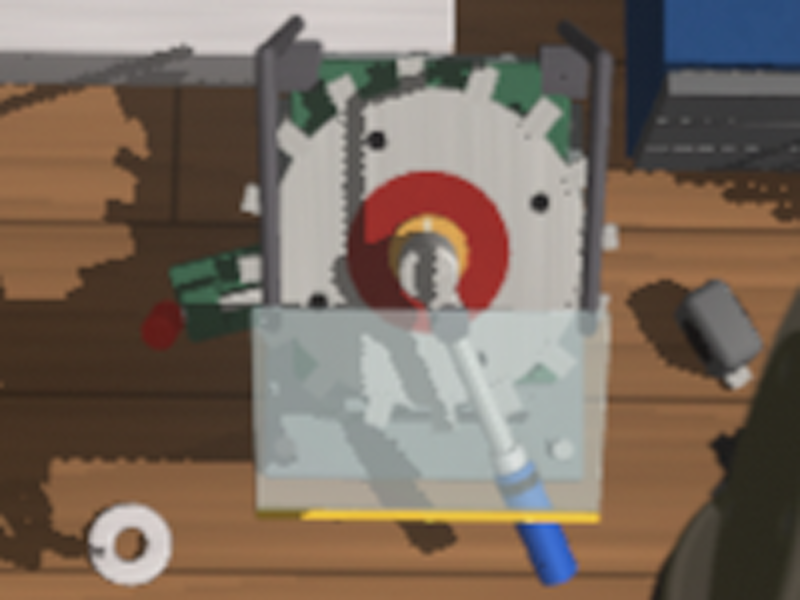

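Run:
```python
from h import *
p=np.load('p.npy');b=p[4]
for r in (.19,.178,.172,.166):
    k=np.cos(b)*y0+np.sin(b)*d0
    v=Ro.from_euler('z',p[2]).apply(B0+.018*n0+r*k)+[p[0],p[1],0]
    print(r,(proj('side',v)-[150,140])*4,(proj('top',v)-[170,80])*4)
```

```text
0.19 [412.42843986 524.08558461] [123.86888462 331.40189744]
0.178 [404.21464976 508.00689966] [142.8038781  326.85416804]
0.172 [400.14264288 500.03585159] [152.28502196 324.57702563]
0.166 [396.09363208 492.10981887] [161.77528138 322.29769388]
```

Emit:
send_rows:
  grip: [0,0,0,0,0]
  offset:
    - [0,-8,17]
    - [0,-16,34]
    - [0,-24,51]
    - [0,-24,51]
    - [0,-24,51]
  twist: [-7,-13.6,-13.6,-13.6,-13.6]

```text
clock: 10.85
position: [0.4309, -0.1827, 0.4356]
ee_rot: [-0.501, -0.498, 0.502, -0.499]
ft_force: [0.4, 0.7, -0.2]
grip_width: 0.997
```

Emit:
send_rows:
  grip: [0,0,0,0,0]
  offset:
    - [40,0,0]
    - [80,0,0]
    - [120,0,0]
    - [160,0,0]
    - [200,0,0]
  twist: [0,0,0,0,0]

```text
clock: 11.27
position: [0.4314, -0.1813, 0.2339]
ee_rot: [0.501, 0.499, -0.501, 0.5]
ft_force: [0.4, -1.2, -0.2]
grip_width: 1.0
```

```bash
cat > look3.py <<'E'
from h import *
import sys
tag=sys.argv[1];o=monitor.get_obs();print(o['clock'],np.round(o['position'],4),np.round(o['ft_force'],2),np.round(Ro.from_quat(o['ee_rot']).as_matrix(),3),np.round(o['joint_pos'],2))
for c,x0,y0_ in [('side',180,100),('top',200,160)]:
    p,d=viewer.camera(c)
    im=cv2.resize(p[y0_:y0_+150,x0:x0+200],(800,600),interpolation=cv2.INTER_CUBIC)
    u=(proj(c,o['position'])-[x0,y0_])*4;cv2.circle(im,tuple(int(i) for i in u),4,(255,0,255),1)
    cv2.imwrite(f'pics/{tag}_{c}.png',im)
E
python3 look3.py g1
```

```text
11.2667 [ 0.4314 -0.1813  0.2339] [ 0.44 -1.17 -0.19] [[ 0.001  1.    -0.003]
 [-0.001 -0.003 -1.   ]
 [-1.     0.001  0.001]] [ 1.01  0.02 -0.71  1.82  0.01  1.3   0.3 ]
```

View pics/g1_side.png

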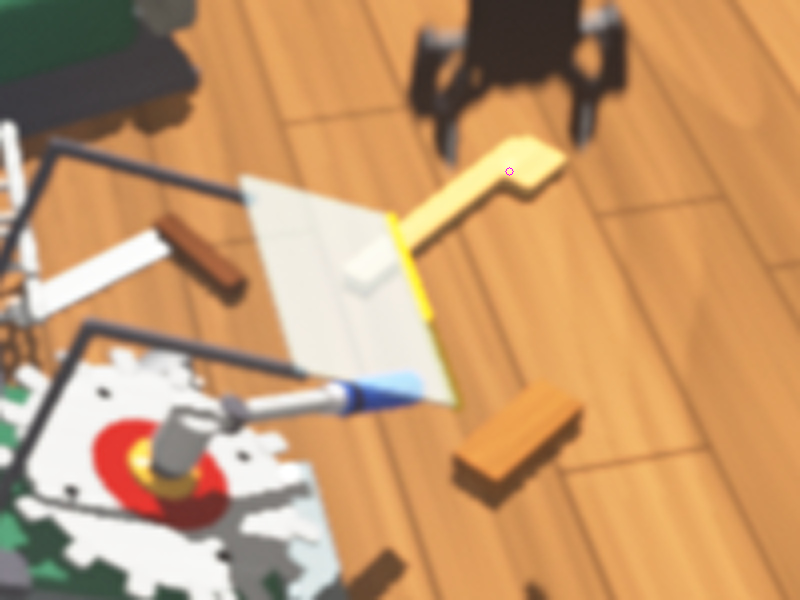

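View pics/g1_top.png

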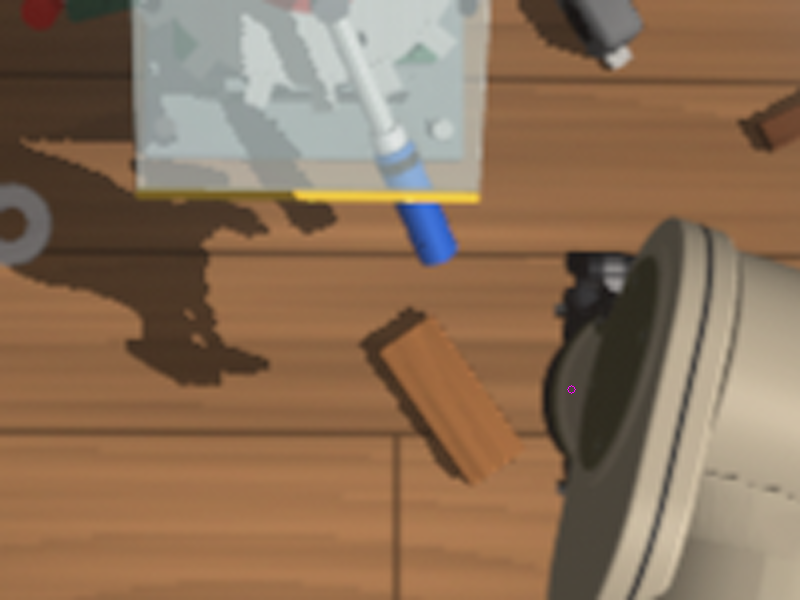

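Run:
```python
from h import *
o=monitor.get_obs();T=o['position']
P=[]
for c in ['top','side']:
    p,d=viewer.camera(c);m=viewer.camera_model(c);K=np.array(m['camera_matrix']);R=np.array(m['R']);t=np.array(m['t'])
    v,u=np.mgrid[:420,:560];k=d>0
    X=(np.linalg.inv(K)@np.stack([u[k],v[k],np.ones(k.sum())]))*d[k]
    P.append((R.T@(X-t[:,None])).T)
P=np.vstack(P)
q=P[(P[:,2]>.215)&(np.abs(P[:,0]-T[0])<.2)&(np.abs(P[:,1]-T[1])<.25)]
q=q[~((q[:,0]>.52)&(q[:,2]<.37)&(q[:,1]>-.15))]-T
for z in np.arange(-.01,.45,.03):
    s=q[(q[:,2]>=z)&(q[:,2]<z+.03)]
    if len(s)>5: print(round(z,2),len(s),'x',np.round(np.percentile(s[:,0],[1,99]),3),'y',np.round(np.percentile(s[:,1],[1,99]),3))
```

```text
-0.01 8 x [-0.045  0.051] y [0.006 0.011]
0.02 123 x [-0.055  0.058] y [-0.009  0.014]
0.05 338 x [-0.071  0.075] y [-0.012  0.017]
0.08 504 x [-0.069  0.073] y [-0.013  0.022]
0.11 416 x [-0.063  0.07 ] y [-0.01   0.038]
0.14 349 x [-0.029  0.04 ] y [-0.007  0.04 ]
0.17 331 x [-0.034  0.045] y [-0.005  0.043]
0.2 522 x [-0.035  0.045] y [-0.007  0.044]
0.23 480 x [-0.032  0.046] y [0.001 0.043]
0.26 425 x [-0.032  0.044] y [-0.005  0.043]
0.29 452 x [-0.042  0.052] y [0.004 0.062]
0.32 1327 x [-0.113  0.061] y [-0.041  0.071]
0.35 3159 x [-0.184  0.059] y [-0.053  0.096]
0.38 11981 x [-0.181  0.04 ] y [-0.046  0.105]
0.41 6375 x [-0.178 -0.063] y [0.003 0.104]
```

Emit:
send_rows:
  grip: [40,40,40,40,40]
  offset:
    - [40,0,0]
    - [80,0,0]
    - [120,0,0]
    - [160,0,0]
    - [166,0,0]
  twist: [0,0,0,0,0]

```text
clock: 11.88
position: [0.43, -0.1826, 0.067]
ee_rot: [-0.501, -0.5, 0.502, -0.497]
ft_force: [-1.4, 0.8, -0.4]
grip_width: 0.844
```

Emit:
send_rows:
  grip: [40,40,40,40,40]
  offset:
    - [0,15,0]
    - [0,30,0]
    - [0,43,0]
    - [0,43,0]
    - [0,43,0]
  twist: [0,0,0,0,0]

```text
clock: 12.3
position: [0.476, -0.1839, 0.0724]
ee_rot: [0.502, 0.498, -0.501, 0.5]
ft_force: [-0.6, 0.7, 0.5]
grip_width: 0.841
```

```bash
python3 look3.py g2
```

```text
12.3 [ 0.476  -0.1839  0.0724] [-0.65  0.73  0.5 ] [[ 0.003  1.    -0.005]
 [-0.001 -0.005 -1.   ]
 [-1.     0.003  0.001]] [ 0.89  0.31 -0.69  1.91  0.24  1.    0.09]
```

View pics/g2_side.png

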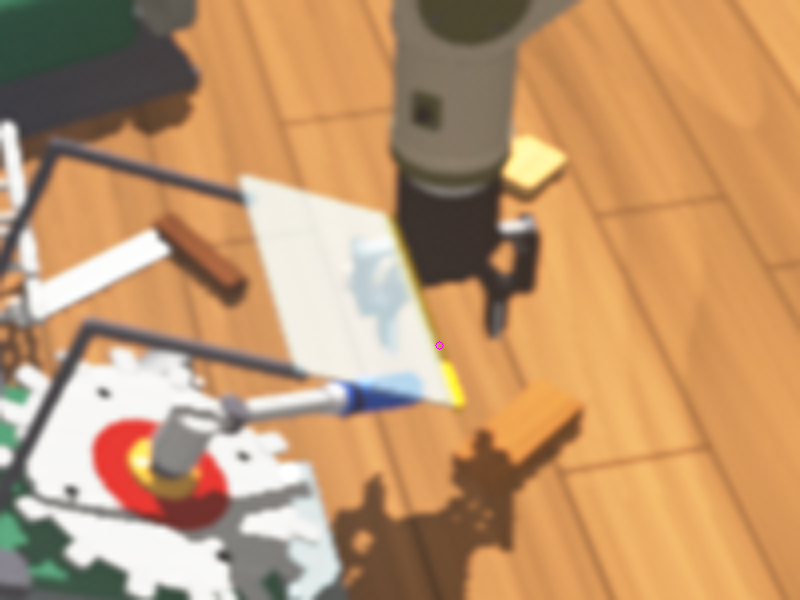

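View pics/g2_top.png

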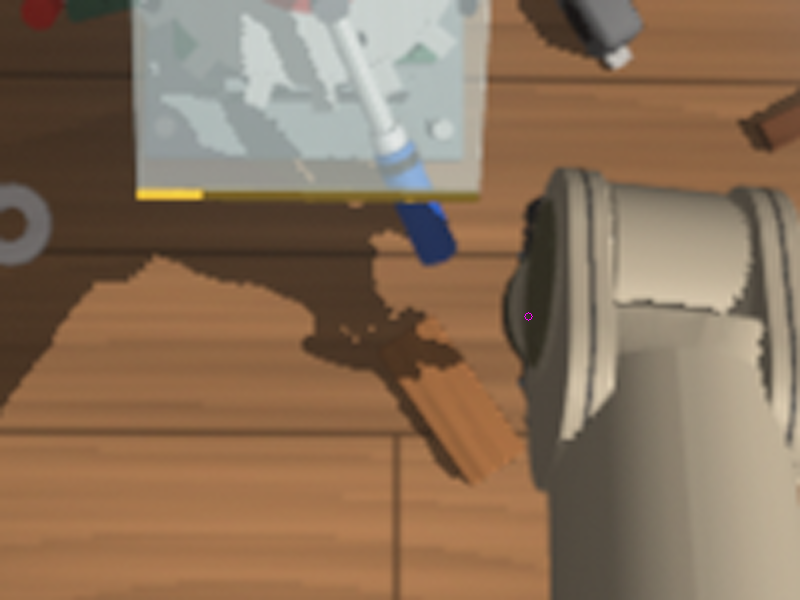

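Emit:
send_rows:
  grip: [40,40,40,40,40]
  offset:
    - [5,0,-5]
    - [6,0,-10]
    - [6,0,-15]
    - [6,0,-20]
    - [6,0,-25]
  twist: [0,0,0,0,0]

```text
clock: 12.82
position: [0.4738, -0.1578, 0.0636]
ee_rot: [-0.501, -0.499, 0.501, -0.499]
ft_force: [-1.2, -0.3, -0.4]
grip_width: 0.842
```

Emit:
send_rows:
  grip: [40,40,40,40,40]
  offset:
    - [0,0,-2]
    - [0,0,-4]
    - [0,0,-6]
    - [0,0,-8]
    - [0,0,-10]
  twist: [0,0,0,0,0]

```text
clock: 13.23
position: [0.474, -0.1485, 0.0636]
ee_rot: [-0.501, -0.499, 0.501, -0.499]
ft_force: [1.3, -0.7, -1.3]
grip_width: 0.841
```

Emit:
send_rows:
  grip: [40,40,40,40,40]
  offset:
    - [0,0,-2]
    - [0,0,-4]
    - [0,0,-6]
    - [0,0,-8]
    - [0,0,-10]
  twist: [0,0,0,0,0]

```text
clock: 13.65
position: [0.4734, -0.1391, 0.0633]
ee_rot: [-0.501, -0.499, 0.502, -0.498]
ft_force: [-3.4, -4.2, -1.4]
grip_width: 0.847
```

```bash
python3 look3.py g3
```

```text
13.65 [ 0.4734 -0.1391  0.0633] [-3.4  -4.22 -1.35] [[-0.001  1.    -0.006]
 [-0.001 -0.006 -1.   ]
 [-1.    -0.001  0.001]] [ 0.84  0.3  -0.72  1.95  0.24  0.97  0.  ]
```

View pics/g3_side.png

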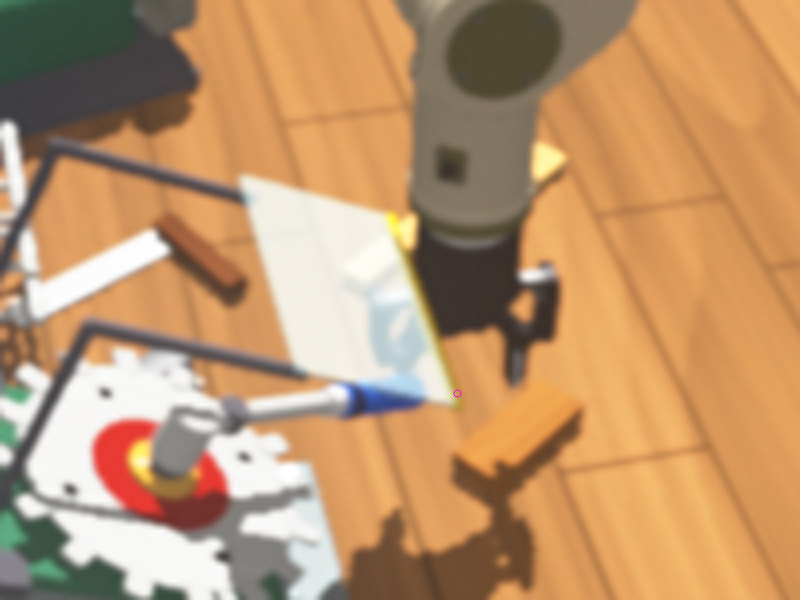

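View pics/g3_top.png

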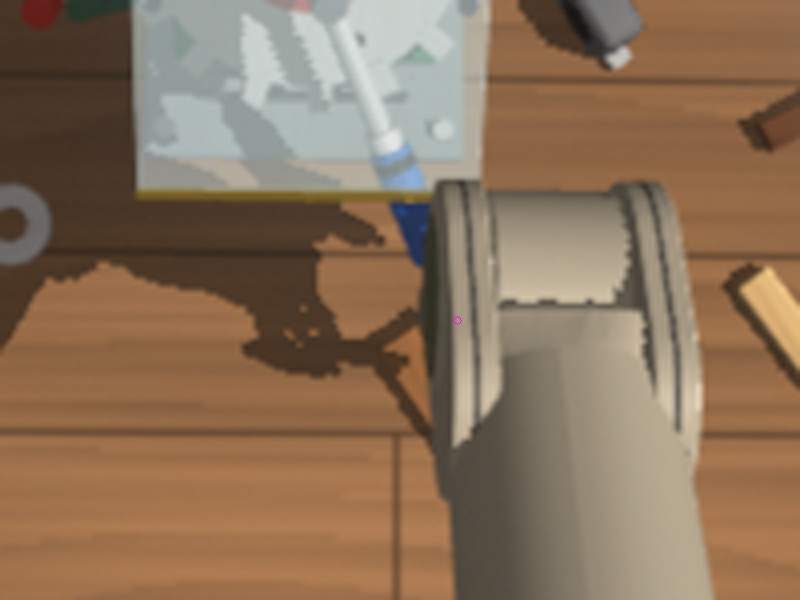

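Emit:
send_rows:
  grip: [40,40,40,40,40]
  offset:
    - [0,0,-2]
    - [0,0,-4]
    - [0,0,-6]
    - [0,0,-8]
    - [0,0,-10]
  twist: [0,0,0,0,0]

```text
clock: 14.17
position: [0.4708, -0.1299, 0.062]
ee_rot: [-0.5, -0.5, 0.504, -0.497]
ft_force: [-12.6, -6.9, -3.7]
grip_width: 0.847
```

Emit:
send_rows:
  grip: [40,40,40,40,40]
  offset:
    - [0,0,-2]
    - [0,0,-4]
    - [0,0,-6]
    - [0,0,-8]
    - [0,0,-10]
  twist: [0,0,0,0,0]

```text
clock: 14.58
position: [0.4737, -0.1191, 0.0634]
ee_rot: [-0.501, -0.499, 0.502, -0.499]
ft_force: [-3.9, -6.4, -1.0]
grip_width: 0.839
```

```bash
python3 look3.py g4
```

```text
14.5833 [ 0.4737 -0.1191  0.0634] [-3.91 -6.42 -0.99] [[-0.001  1.    -0.005]
 [-0.001 -0.005 -1.   ]
 [-1.    -0.001  0.001]] [ 0.81  0.29 -0.73  1.97  0.23  0.97 -0.04]
```

View pics/g4_side.png

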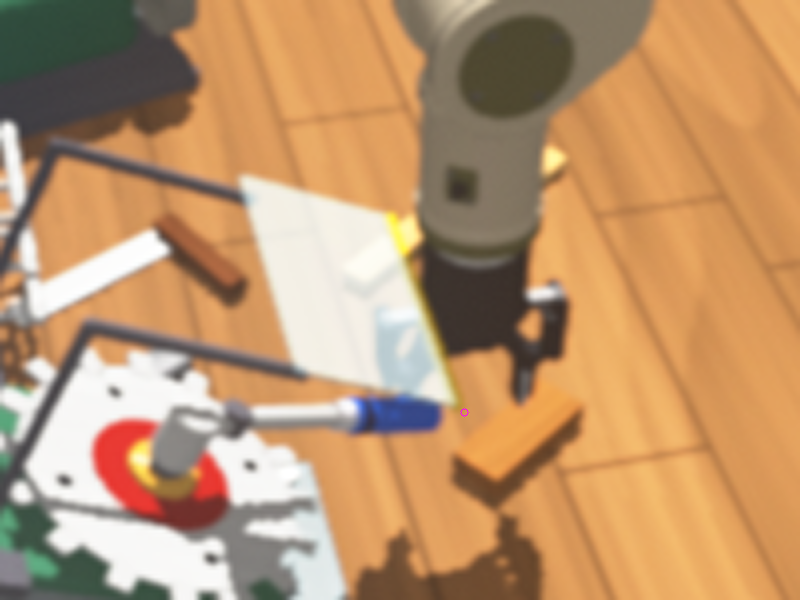

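View pics/g4_top.png

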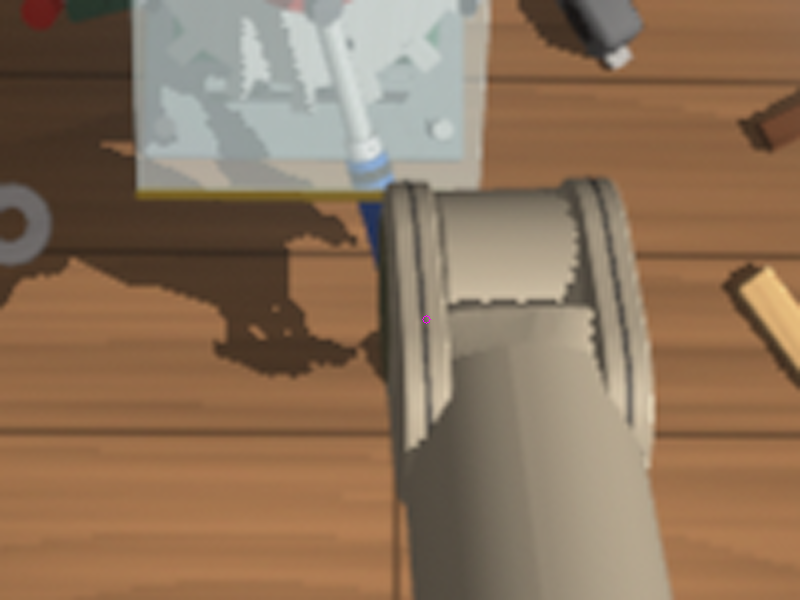

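Emit:
send_rows:
  grip: [40,40,40,40,40]
  offset:
    - [0,0,-2]
    - [0,0,-4]
    - [0,0,-6]
    - [0,0,-8]
    - [0,0,-10]
  twist: [0,0,0,0,0]

```text
clock: 15.1
position: [0.4744, -0.1091, 0.0637]
ee_rot: [-0.501, -0.498, 0.501, -0.499]
ft_force: [-2.1, -5.2, -1.5]
grip_width: 0.845
```

Emit:
send_rows:
  grip: [40,40,40,40,40]
  offset:
    - [0,0,-1]
    - [0,0,-3]
    - [0,0,-5]
    - [0,0,-6]
    - [0,0,-8]
  twist: [0,0,0,0,0]

```text
clock: 15.52
position: [0.4743, -0.1012, 0.0636]
ee_rot: [-0.501, -0.498, 0.502, -0.499]
ft_force: [-1.3, -5.8, -1.9]
grip_width: 0.84
```

Emit:
send_rows:
  grip: [40,40,40,40,40]
  offset:
    - [0,0,-1]
    - [0,0,-3]
    - [0,0,-5]
    - [0,0,-6]
    - [0,0,-8]
  twist: [0,0,0,0,0]

```text
clock: 15.93
position: [0.4742, -0.0932, 0.0635]
ee_rot: [-0.501, -0.498, 0.502, -0.499]
ft_force: [-1.9, -5.9, -1.9]
grip_width: 0.84
```

Emit:
send_rows:
  grip: [40,40,40,40,40]
  offset:
    - [0,0,-1]
    - [0,0,-3]
    - [0,0,-4]
    - [0,0,-5]
    - [0,0,-6]
  twist: [0,0,0,0,0]

```text
clock: 16.35
position: [0.4742, -0.0871, 0.0635]
ee_rot: [-0.501, -0.499, 0.502, -0.499]
ft_force: [-1.5, -6.1, -2.5]
grip_width: 0.845
```

Emit:
send_rows:
  grip: [40,40,40,40,40]
  offset:
    - [0,0,-1]
    - [0,0,-3]
    - [0,0,-5]
    - [0,0,-6]
    - [0,0,-8]
  twist: [0,0,0,0,0]

```text
clock: 16.77
position: [0.4741, -0.0791, 0.0634]
ee_rot: [-0.501, -0.499, 0.502, -0.499]
ft_force: [-2.9, -6.2, -1.3]
grip_width: 0.841
```

Emit:
send_rows:
  grip: [40,40,40,40,40]
  offset:
    - [0,0,-1]
    - [0,0,-3]
    - [0,0,-4]
    - [0,0,-5]
    - [0,0,-6]
  twist: [0,0,0,0,0]

```text
clock: 17.18
position: [0.474, -0.073, 0.0633]
ee_rot: [-0.501, -0.499, 0.502, -0.499]
ft_force: [-1.2, -5.0, -2.6]
grip_width: 0.84
```

Emit:
send_rows:
  grip: [40,40,40,40,40]
  offset:
    - [0,0,-1]
    - [0,0,-3]
    - [0,0,-4]
    - [0,0,-5]
    - [0,0,-6]
  twist: [0,0,0,0,0]

```text
clock: 17.6
position: [0.4739, -0.067, 0.0633]
ee_rot: [-0.501, -0.499, 0.502, -0.499]
ft_force: [-3.2, -4.6, -3.1]
grip_width: 0.846
```

```bash
python3 look3.py g5
```

```text
17.6 [ 0.4739 -0.067   0.0633] [-3.25 -4.56 -3.1 ] [[-0.001  1.    -0.005]
 [-0.001 -0.005 -1.   ]
 [-1.    -0.001  0.001]] [ 0.74  0.27 -0.76  1.99  0.23  0.97 -0.14]
```

View pics/g5_side.png

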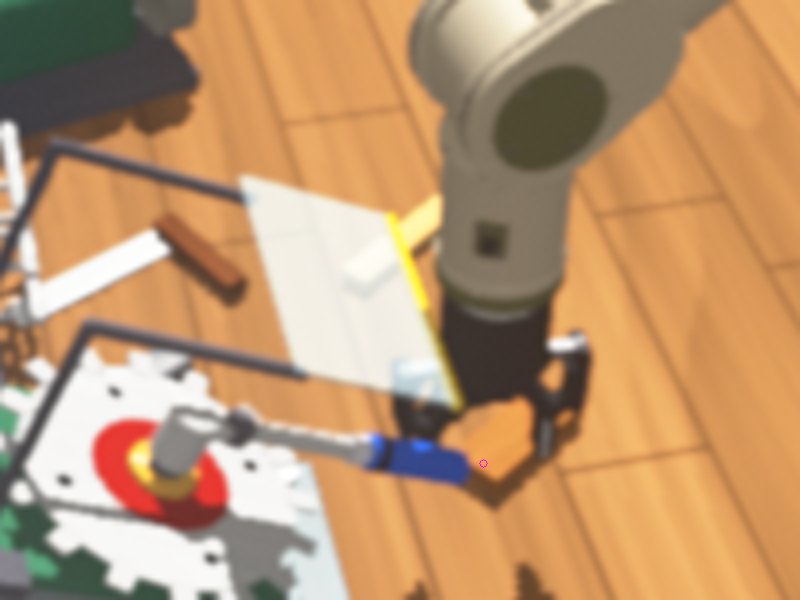

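View pics/g5_top.png

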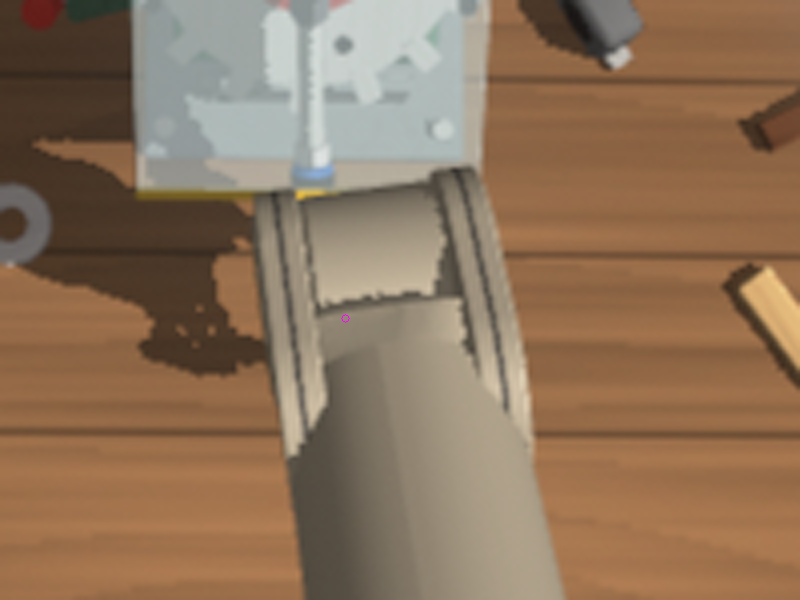

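Emit:
send_rows:
  grip: [40,40,40,40,40]
  offset:
    - [0,0,-1]
    - [0,0,-2]
    - [0,0,-4]
    - [0,0,-5]
    - [0,0,-6]
  twist: [0,0,0,0,0]

```text
clock: 18.12
position: [0.4738, -0.061, 0.0632]
ee_rot: [-0.501, -0.499, 0.502, -0.499]
ft_force: [-3.4, -5.7, -2.7]
grip_width: 0.842
```

Emit:
send_rows:
  grip: [40,40,40,40,40]
  offset:
    - [0,0,-1]
    - [0,0,-2]
    - [0,0,-3]
    - [0,0,-4]
    - [0,0,-5]
  twist: [0,0,0,0,0]

```text
clock: 18.53
position: [0.4743, -0.0561, 0.0634]
ee_rot: [-0.501, -0.499, 0.502, -0.499]
ft_force: [-1.7, -4.9, -2.5]
grip_width: 0.843
```

Emit:
send_rows:
  grip: [40,40,40,40,40]
  offset:
    - [0,0,-1]
    - [0,0,-2]
    - [0,0,-3]
    - [0,0,-4]
    - [0,0,-5]
  twist: [0,0,0,0,0]

```text
clock: 18.95
position: [0.4747, -0.0511, 0.0636]
ee_rot: [-0.501, -0.498, 0.502, -0.499]
ft_force: [-1.6, -5.9, -1.7]
grip_width: 0.844
```

Emit:
send_rows:
  grip: [40,40,40,40,40]
  offset:
    - [0,0,-1]
    - [0,0,-2]
    - [0,0,-3]
    - [0,0,-4]
    - [0,0,-5]
  twist: [0,0,0,0,0]

```text
clock: 19.37
position: [0.4748, -0.0461, 0.0637]
ee_rot: [-0.501, -0.498, 0.501, -0.499]
ft_force: [-1.0, -5.6, -1.2]
grip_width: 0.84
```

Emit:
send_rows:
  grip: [40,40,40,40,40]
  offset:
    - [0,0,-1]
    - [0,0,-2]
    - [0,0,-3]
    - [0,0,-4]
    - [0,0,-5]
  twist: [0,0,0,0,0]

```text
clock: 19.78
position: [0.4748, -0.0418, 0.0637]
ee_rot: [-0.501, -0.498, 0.502, -0.499]
ft_force: [-1.6, -8.6, 0.0]
grip_width: 0.839
```

Run:
```python
from h import *
for c,x0,y0_ in [('side',200,170),('top',240,110)]:
    p,d=viewer.camera(c)
    im=cv2.resize(p[y0_:y0_+75,x0:x0+100],(800,600),interpolation=cv2.INTER_CUBIC)
    cv2.imwrite(f'pics/h1_{c}.png',im)
```

```text
(no output)
```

View pics/h1_side.png

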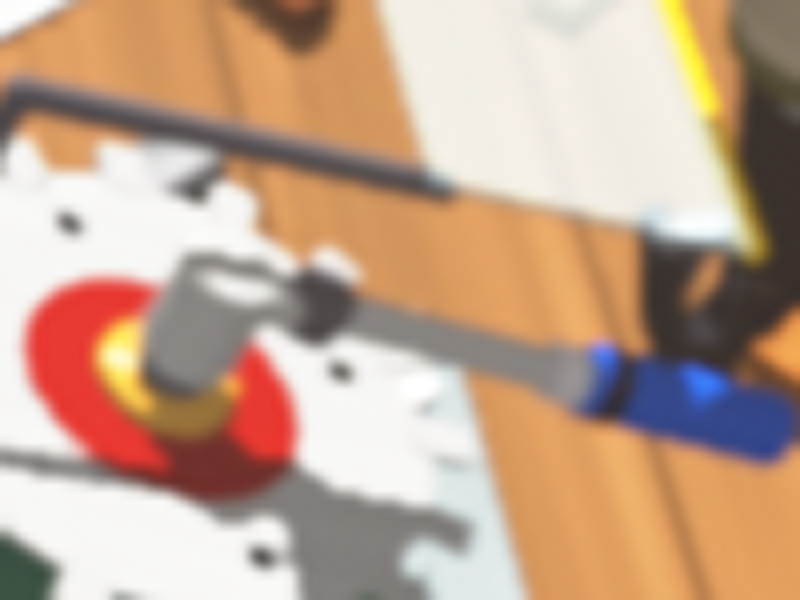

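View pics/h1_top.png

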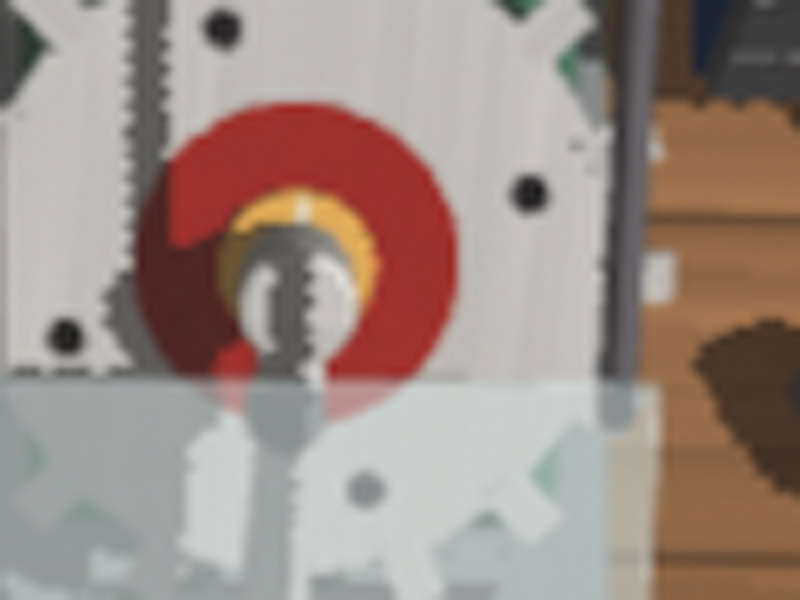

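Emit:
send_rows:
  grip: [40,40,40,40,40]
  offset:
    - [0,0,-0.5]
    - [0,0,-1]
    - [0,0,-1.5]
    - [0,0,-2]
    - [0,0,-2]
  twist: [0,0,0,0,0]

```text
clock: 20.3
position: [0.4748, -0.0403, 0.0637]
ee_rot: [-0.501, -0.498, 0.502, -0.499]
ft_force: [-1.3, -10.0, -0.5]
grip_width: 0.844
```

Emit:
send_rows:
  grip: [40,40,40,40,40]
  offset:
    - [0,0,-0.5]
    - [0,0,-1]
    - [0,0,-1.5]
    - [0,0,-2]
    - [0,0,-2]
  twist: [0,0,0,0,0]

```text
clock: 20.72
position: [0.4748, -0.0387, 0.0637]
ee_rot: [-0.501, -0.497, 0.502, -0.499]
ft_force: [-2.3, -11.5, -0.5]
grip_width: 0.842
```

Emit:
send_rows:
  grip: [40,40,40,40,40]
  offset:
    - [0,0,-0.5]
    - [0,0,-1]
    - [0,0,-1.5]
    - [0,0,-2]
    - [0,0,-2]
  twist: [0,0,0,0,0]

```text
clock: 21.13
position: [0.4748, -0.0371, 0.0637]
ee_rot: [-0.501, -0.497, 0.503, -0.499]
ft_force: [-0.8, -13.1, -0.2]
grip_width: 0.846
```

Emit:
send_rows:
  grip: [40,40,40,40,40]
  offset:
    - [0,0,-0.5]
    - [0,0,-1]
    - [0,0,-1.5]
    - [0,0,-2]
    - [0,0,-2]
  twist: [0,0,0,0,0]

```text
clock: 21.55
position: [0.4746, -0.0349, 0.0637]
ee_rot: [-0.501, -0.497, 0.503, -0.499]
ft_force: [-2.2, -11.9, 0.3]
grip_width: 0.845
```

Emit:
send_rows:
  grip: [40,40,40,40,40]
  offset:
    - [0,0,-0.5]
    - [0,0,-1]
    - [0,0,-1.5]
    - [0,0,-2]
    - [0,0,-2]
  twist: [0,0,0,0,0]

```text
clock: 21.97
position: [0.4746, -0.0326, 0.0636]
ee_rot: [-0.501, -0.498, 0.502, -0.499]
ft_force: [-2.5, -12.0, 0.4]
grip_width: 0.846
```

Run:
```python
from h import *
for c,x0,y0_ in [('side',200,170),('top',240,110)]:
    p,d=viewer.camera(c)
    im=cv2.resize(p[y0_:y0_+75,x0:x0+100],(800,600),interpolation=cv2.INTER_CUBIC)
    cv2.imwrite(f'pics/h2_{c}.png',im)
```

```text
(no output)
```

View pics/h2_side.png

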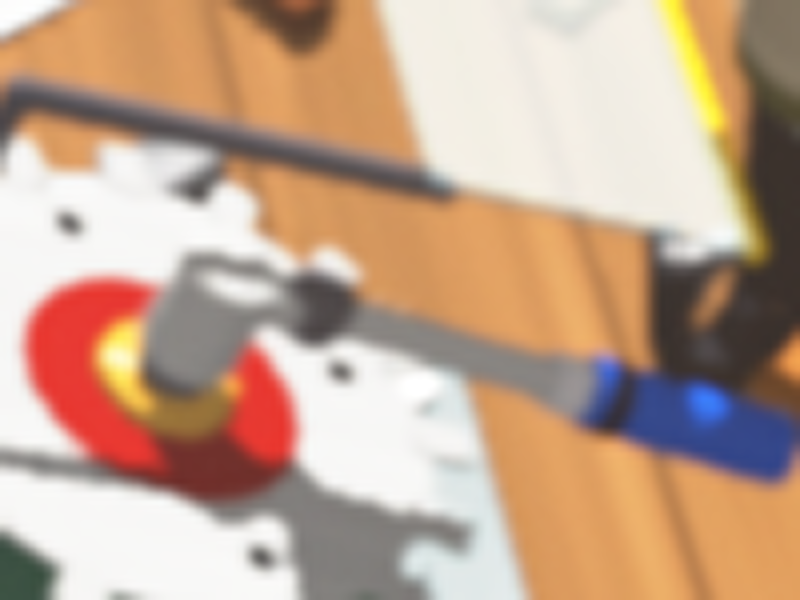

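View pics/h2_top.png

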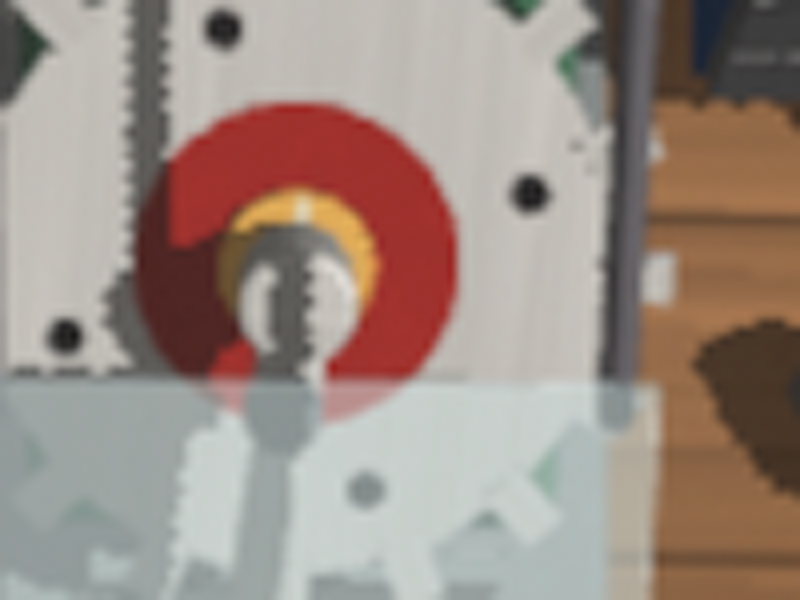

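Emit:
send_rows:
  grip: [40,40,40,40,40]
  offset:
    - [0,0,-0.5]
    - [0,0,-1]
    - [0,0,-1.5]
    - [0,0,-2]
    - [0,0,-2.5]
  twist: [0,0,0,0,0]

```text
clock: 22.48
position: [0.4746, -0.0301, 0.0636]
ee_rot: [-0.501, -0.498, 0.502, -0.499]
ft_force: [-2.1, -10.4, 1.6]
grip_width: 0.844
```

Emit:
send_rows:
  grip: [40,40,40,40,40]
  offset:
    - [0,0,-0.6]
    - [0,0,-1.2]
    - [0,0,-1.8]
    - [0,0,-2.4]
    - [0,0,-3]
  twist: [0,0,0,0,0]

```text
clock: 22.9
position: [0.4747, -0.0267, 0.0637]
ee_rot: [-0.501, -0.498, 0.502, -0.499]
ft_force: [-3.0, -10.5, 0.7]
grip_width: 0.845
```

Run:
```python
from h import *
for c,x0,y0_ in [('side',200,170),('top',240,110)]:
    p,d=viewer.camera(c)
    im=cv2.resize(p[y0_:y0_+75,x0:x0+100],(800,600),interpolation=cv2.INTER_CUBIC)
    cv2.imwrite(f'pics/h3_{c}.png',im)
P=np.load('p.npy')
# pixel predictions of handle line for a range of head angles / folds, side zoom coords
def r(v): return Ro.from_euler('z',P[2]).apply(v)+np.array([P[0],P[1],0])
D=lambda a:np.cos(a)*d0+np.sin(a)*y0
for ha in (5,8,11):
  for f in (0,.1,.2):
    a=np.radians(ha);J=B0+.05*n0+.032*D(a)
    out=[]
    for L in (0,.09,.178): 
        v=r(J+L*D(a+f)); out+= [np.round((proj('side',v)-[200,170])*8)]
    print(ha,f,out)
```

```text
5 0 [array([315., 296.]), array([558., 362.]), array([781., 423.])]
5 0.1 [array([315., 296.]), array([561., 381.]), array([789., 460.])]
5 0.2 [array([315., 296.]), array([561., 399.]), array([792., 496.])]
8 0 [array([316., 300.]), array([561., 376.]), array([787., 446.])]
8 0.1 [array([316., 300.]), array([562., 394.]), array([792., 482.])]
8 0.2 [array([316., 300.]), array([561., 412.]), array([792., 517.])]
11 0 [array([316., 303.]), array([562., 389.]), array([790., 469.])]
11 0.1 [array([316., 303.]), array([562., 407.]), array([793., 504.])]
11 0.2 [array([316., 303.]), array([560., 424.]), array([791., 539.])]
```

View pics/h3_side.png

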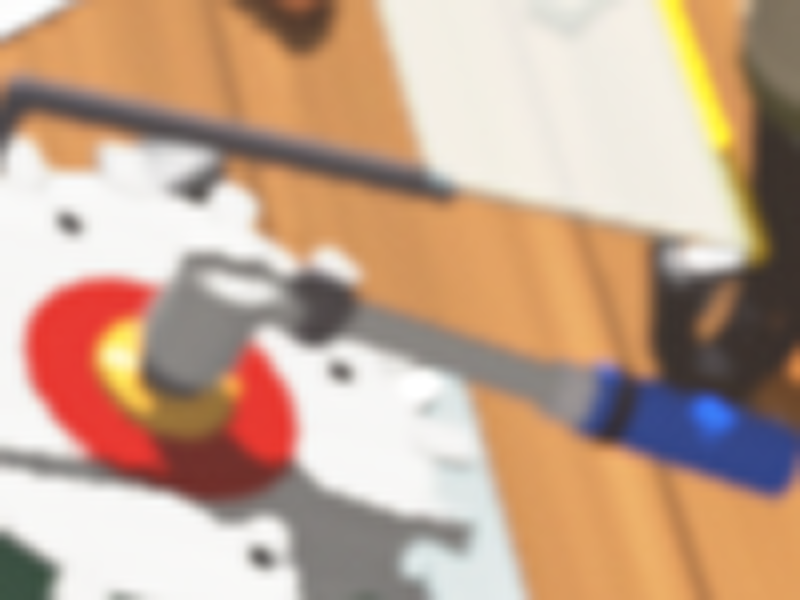

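View pics/h3_top.png

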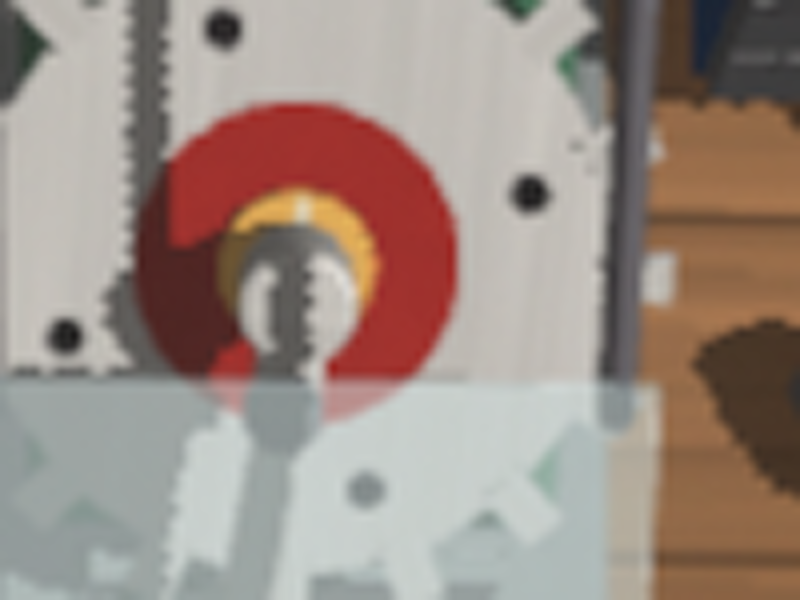

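Emit:
send_rows:
  grip: [40,40,40,40,40]
  offset:
    - [0,0,-1]
    - [0,0,-2]
    - [0,0,-3]
    - [0,0,-4]
    - [0,0,-4]
  twist: [0,0,0,0,0]

```text
clock: 23.42
position: [0.4748, -0.0221, 0.0638]
ee_rot: [-0.501, -0.498, 0.502, -0.499]
ft_force: [-2.6, -7.8, 0.5]
grip_width: 0.845
```

Emit:
send_rows:
  grip: [40,40,40,40,40]
  offset:
    - [0,0,5]
    - [0,0,11]
    - [0,0,18]
    - [0,0,26]
    - [0,0,36]
  twist: [0,0,0,0,0]

```text
clock: 23.83
position: [0.4752, -0.0564, 0.0639]
ee_rot: [0.501, 0.499, -0.5, 0.499]
ft_force: [0.7, 0.6, 0.6]
grip_width: 0.845
```

Emit:
send_rows:
  grip: [40,40,40,40,40]
  offset:
    - [0,0,15]
    - [0,0,35]
    - [0,-20,65]
    - [0,-45,90]
    - [0,-60,100]
  twist: [0,0,0,0,0]

```text
clock: 24.25
position: [0.4124, -0.1596, 0.0635]
ee_rot: [0.502, 0.498, -0.502, 0.498]
ft_force: [0.0, 0.1, -0.2]
grip_width: 0.844
```

Emit:
send_rows:
  grip: [40,40,40,40,40]
  offset:
    - [-30,0,0]
    - [-70,0,0]
    - [-110,0,10]
    - [-150,0,20]
    - [-190,0,30]
  twist: [0,0,0,0,0]

```text
clock: 24.67
position: [0.4141, -0.1865, 0.2562]
ee_rot: [0.501, 0.499, -0.5, 0.5]
ft_force: [0.8, -0.9, -0.7]
grip_width: 0.841
```

```bash
python3 look2.py z1
python3 - <<'E'
from h import *
for c in ['side','top']:
    p,d=viewer.camera(c); cv2.imwrite(f'pics/z2_{c}.png',p)
E
```

```text
24.6667 [ 0.4141 -0.1865  0.2562] [ 0.78 -0.88 -0.7 ] [[ 0.002  1.    -0.003]
 [-0.001 -0.003 -1.   ]
 [-1.     0.002  0.001]]
side lock_knob {'position': [252.1, 264.8], 'score': 0.68}
side handle_grip {'position': [286.0, 220.6], 'score': 0.67}
top lock_knob {'position': [207.6, 159.3], 'score': 0.5}
top handle_grip {'position': [270.3, 216.0], 'score': 0.72}
```

View pics/z1_side.png

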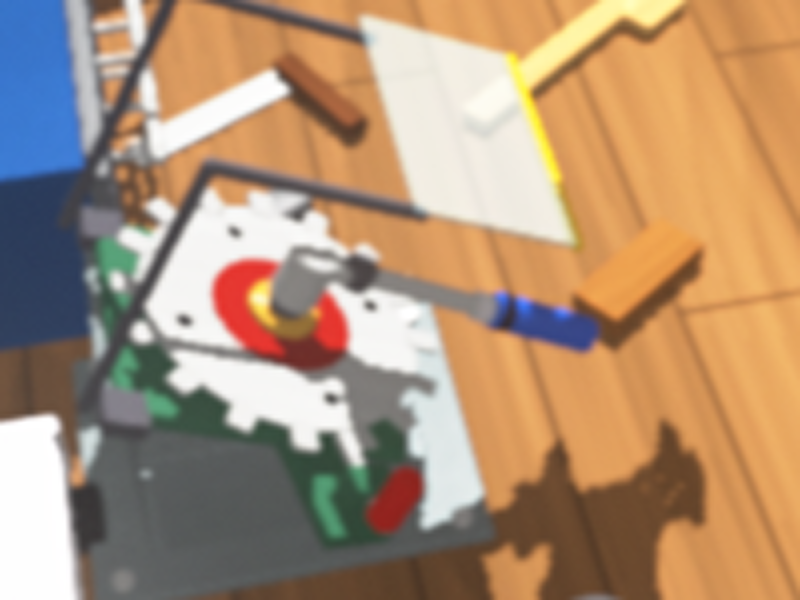

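View pics/z1_top.png

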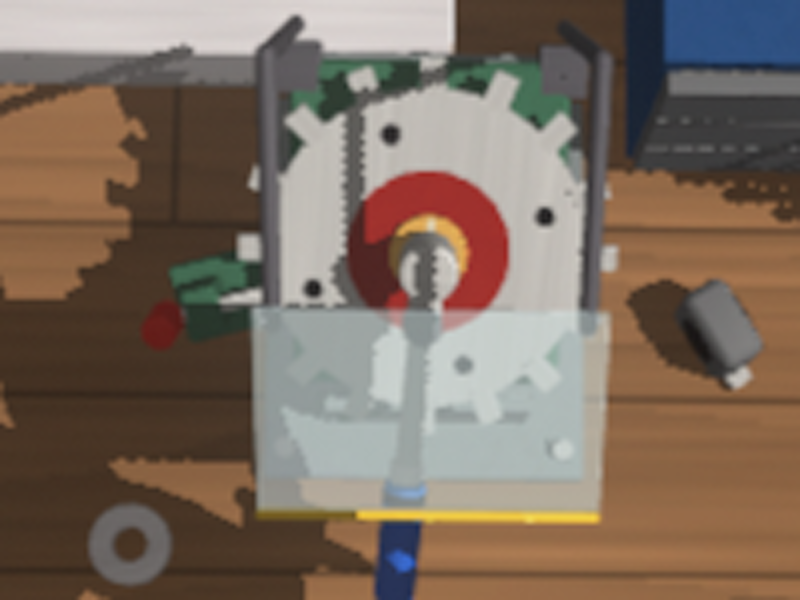

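View pics/z2_top.png

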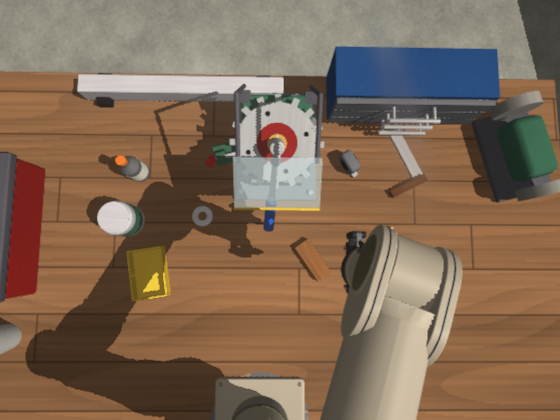

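```bash
python3 -c "
from workcell import manip;print(manip.hand_in())"
```

```text
the job is handed in; nothing more can be done
None
```

The lock is in, the nut is seated and tight, and the handle has sprung straight. I handed the job in at about 25 s.

- **Lock:** I pushed the knob in with the shut fingers until it hit its hard stop at about 17 N. In the pictures before and after the wrench work, it sits where a full 24 mm of travel should put it.
- **Wrench:** I pushed the handle clockwise against a steady 5–6 N. The nut then seated, and the push force peaked at about 13 N. It fell to about 8 N as the handle folded, by my estimate to a bit over 0.1 rad. The blade and wrench head did not move during the fold. I stopped short of the hard stop and backed off.
- **Final pictures:** The handle is in line with the head and the arm is clear. The washer stripe turned with the blade's roughly 8 degrees of play, so I see no over-tightening. The bystanders look undisturbed.

**Less certain:**
- The force fell gradually, with no sharp click. I judged the give from that drop and from the visible bend, and I did not see the resistance fall to a full third.
- One sideways reading of about 12.6 N appeared early in the wrench push and dropped to about 4 N by the next reading. I took it to be friction on the grip.

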